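# Slide a taped test panel out over the stand's edge

## Robot

A 7-joint arm with a two-finger parallel gripper is mounted at the origin on the work surface. World frame = base frame: x ahead of the robot, y to its left, z up, the work surface at z = 0. Lengths are in mm, angles in rad, forces in N, time in s.
With the tool pointing down it reaches from about 400 to 900 mm from the base axis. Payload 5.5 kg.
Tool frame: the origin (TCP) lies on the centre line of the jaws, within the pads' length; the fingertips stand 14 mm ahead of it and the grasp point (between the pads) lies 5 mm behind it; z points along the fingers, y is the direction in which the jaws open and shut (so a half turn about z gives the same grasp; the last joint's range is limited). The gripper opens to 85 mm and grips with 20 to 120 N. Pads are 22 mm wide; open, the fingers measure 114 mm over their backs; the gripper's body (76 mm by 85 mm) begins 54 mm behind the grasp point. The pads swing forward as they close: fully open they stand 13 mm farther back than shut.
Start: joints at [1.549, 0.501, -0.427, 1.55, 0.221, 1.138, -0.21], TCP at [182.662, -623.807, 218.21] pointing down, gripper open.
Joint ranges: [-2.88, 2.88], [-0.31, 2.03], [-1.54, 1.56], [0.2, 2.42], [-1.41, 4.55], [0.19, 2.02], [-2.57, 2.57]. Speed limits (rad/s): [2.57, 2.57, 3.14, 3.14, 3.14, 3.14, 3.14].

## Interface

Orientations are given as a unit quaternion [w, x, y, z].
In Python, from workcell import arm gives the robot as it stands.
- The arm moves only by the tool send_rows, never from a script. Its argument "moves" is a list of rows, each a list of 7 numbers: the gripper command: -1 is shut, 1 is fully open, values between are in proportion, then the shift along the world's x, y, z normalised to -1 to 1, where 1 is 100 mm, then the turn, a rotation vector about the world's x, y, z normalised to -1 to 1, where 1 is 90 degrees. A call has 1 to 12 rows; each row shifts and turns the pose as measured when the row begins; what a row does not reach is not made up. A row lasts 1/12 s, in which the tool goes at most 41.7 mm and 7.16 degrees, less where a joint would pass 70% of its speed; a pose out of reach is approached as far as the arm can. A call with a number of a shift or a turn outside -1 to 1 is refused whole. A call with a gripper value outside its range is refused whole. The fingers move at their own pace and stop on an object; the grip force is fixed at half the most. Time passes only in rows, so rows that do not move let the fingers close. It gives the time, the measured TCP pose, the force and the opening at its end, in the units of the state.
- arm.read_state(): the state, without advancing time (a new reading comes with each control period).
- arm.camera(name): name is "scene" or "top" or "wrist"; returns (picture, depth): 480x640x3 uint8, red, green, blue; 480x640 float32, mm along the optical axis (not along the pixel's ray), 0 where there is no reading.
- arm.camera_model(name): a dict with "vfov" (degrees; the focal length in pixels is half the picture's height over the tangent of half this angle, whatever the lens; pixels are square), "cx", "cy" (the principal point, pixels), "extrinsics" (4x4, takes a point from camera to world coordinates). Camera axes: x right, y down, z forward; pixel columns grow to the right and rows downward; lengths in mm; the calibration is good to about 2 mm. The wrist camera is an equidistant fisheye: a pixel r from the principal point sees the ray r / f radians off the axis. A picture is of the moment at which its call begins: read the wrist's pose just before it. camera_model takes no time and is no camera call; for the wrist camera it gives the pose at the moment of the call.
- arm.job_done(): hands the job in, once; it reports no verdict.
The state is a dict: "time": time; "qpos": joint angles; "joint_velocities": joint speeds; "tau": joint torques, N m; "ee_pos": TCP position; "tool_rot": TCP orientation; "wrist_force": force on the tool from outside, world axes, zero at the start; "wrist_torque": the same for the moment, N m; "finger_gap": finger opening in mm.
Only numpy, scipy, OpenCV 4.12 (cv2) and the standard library are available. Lean on these libraries where they do the work, as an engineer would, in place of code of your own. Each camera call takes 0.05 s, during which the arm holds its last target. There are 200 camera calls.

## Task

Gently push the flat grey test panel along the raised stand, out over the stand's red edge, until just its yellow taped end strip overhangs: the line where the yellow tape meets the grey paint should lie straight above the red edge, all along it, so that a painter can take the panel by the tape. Only slide it with the fingertips, never lift, tip or drop it, leave the other things where they are, and finish clear of everything.

Things in the scene. Friction and masses are not known exactly. Their poses are not given: they have to be found in the camera images.
- stand: Fixed raised work stand with a dark grey flat top, 320 mm (its x) by 420 mm (its y) and 50 mm high, standing on the bench. Origin: centre of its underside; z up. Its +y end is the red edge, which is its open side to the robot's left (+y), turned by up to 0.35 rad either way.
- stand_edge (a point): Middle of the red edge: top corner of the stand's +y end, 50 mm above the bench, 210 mm from the stand's origin. Axes as the stand's: +y points straight out over the edge, x runs along the edge.
- panel: Thin loose grey-primed test panel with beige filler patches, 110 mm (its x) by 160 mm (its y) by 6 mm thick, about 0.2 kg, lying flat on the stand. Origin: centre of its underside; z up. Its +y end, toward the red edge, is a 40 mm wide strip covered with yellow tape over the full width. At the start it lies wholly on the stand and up to 0.3 rad askew to it.
- panel_line (a point): Middle of the line where yellow tape meets grey paint, on the panel's top face: 40 mm from the panel's origin toward the taped end, 40 mm short of that end. Axes as the panel's.
- sanding_block: Loose blue sanding block 50 x 66 x 30 mm lying on the stand's top, at a corner of the end away from the red edge. Origin: centre of its underside. Leave alone.
- tape_roll: Loose roll of masking tape, 70 mm across, 24 mm high, lying flat on the stand's top at the other corner of the end away from the red edge. Origin: centre of its underside. Leave alone.
- filler_tin: Loose round metal tin with a red lid, 84 mm across, 100 mm high, upright on the bench beyond the red edge. Origin: centre of its underside. Leave alone.
- spreader: Loose filler spreader lying on the bench to the robot's right: steel blade 70 mm wide, black handle, about 168 mm long in all (its x), 17 mm high. Origin: on the underside level, where handle meets blade. Leave alone.
Not all that is in view belongs to the job. Of the things that look like the panel, the smallest one is meant.

How it is judged:
By the outcome, as a careful person would: the job done as asked, in the order asked, and still so for the second after the job is handed in, with the robot touching nothing.
It also fails if it takes over 54 s, if anything falls off the work surface, if the arm or the gripper's body presses on something with over 40 N, if the wrist force passes 120 N, or if a joint passes its speed limit or range.

## Working session

There is one attempt and no reset: what is moved stays moved. The work goes in short steps, Python scripts to look and compute and a tool call to move; the robot and the scene stay as the last step left them, time stands still between calls to the robot, and variables do not carry over. Pictures are saved under pics/ and viewed, about 8 in all and at most 12, crops included, and the job is handed in when it is done.

Besides the shell and the picture viewer there is one more tool, called by a JSON object that holds its "op" and its "data", one argument or row to a line. send_rows: Moves the arm, as the interface text tells. Its arguments: {"type":"object","properties":{"moves":{"type":"array"}},"required":["moves"]}

```bash
mkdir -p pics
cat > h.py <<'E'
import numpy as np, cv2
from workcell import arm
def snap(n,f):
    m=arm.camera_model(n); p,d=arm.camera(n)
    cv2.imwrite(f'pics/{f}.png',p[:,:,::-1]); np.savez(f'pics/{f}.npz',p=p,d=d,E=m['extrinsics'],c=[m['vfov'],m['cx'],m['cy']])
    return p,d
def pt(f,u,v,z=None):
    a=np.load(f'pics/{f}.npz'); vf,cx,cy=a['c']; F=240/np.tan(np.radians(vf/2)); E=a['E']
    r=E[:3,:3]@np.array([(u-cx)/F,(v-cy)/F,1]); o=E[:3,3]
    s=a['d'][int(round(v)),int(round(u))] if z is None else (z-o[2])/r[2]
    return o+r*s
E
python3 - <<'E'
from h import *
snap('top','t1'); snap('scene','s1'); s=arm.read_state(); print(s['time'],s['ee_pos'],s['tool_rot'],s['finger_gap'])
for n in('top','scene'): print(arm.camera_model(n))
E
```

```text
0.1 [ 182.35811349 -623.19810365  217.26749389] [-8.85733651e-04  9.89876775e-01  1.41926634e-01 -1.26975822e-04] 85.26352310164532
{'vfov': 42.08070020863523, 'cx': 327.23454033621243, 'cy': 232.1373199229082, 'extrinsics': array([[ 1.95487735e-02, -9.91896301e-01,  1.25537139e-01,
         3.53367489e+02],
       [-9.99806796e-01, -1.91361519e-02,  4.49204334e-03,
        -2.64364069e+01],
       [-2.05334340e-03, -1.25600699e-01, -9.92078751e-01,
         1.45768123e+03],
       [ 0.00000000e+00,  0.00000000e+00,  0.00000000e+00,
         1.00000000e+00]])}
{'vfov': 43.073281051845676, 'cx': 328.0170971626471, 'cy': 233.30253445074948, 'extrinsics': array([[-4.51241114e-01,  6.84580147e-01, -5.72478366e-01,
         1.37429517e+03],
       [ 8.92249896e-01,  3.57943795e-01, -2.75256902e-01,
         3.91284268e+02],
       [ 1.64796682e-02, -6.35000994e-01, -7.72335522e-01,
         1.22352883e+03],
       [ 0.00000000e+00,  0.00000000e+00,  0.00000000e+00,
         1.00000000e+00]])}
```

View pics/t1.png

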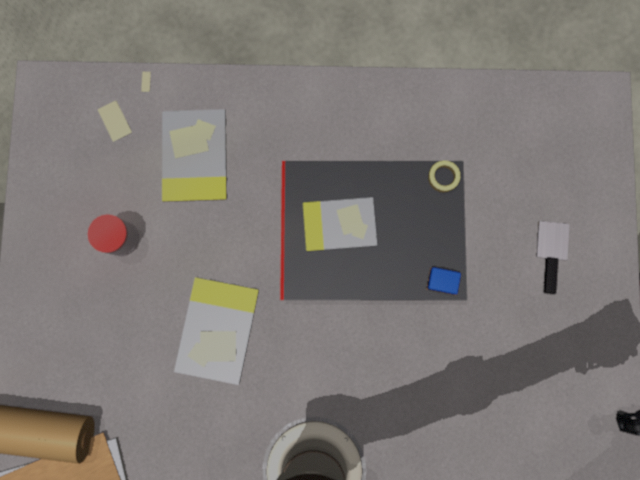

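View pics/s1.png

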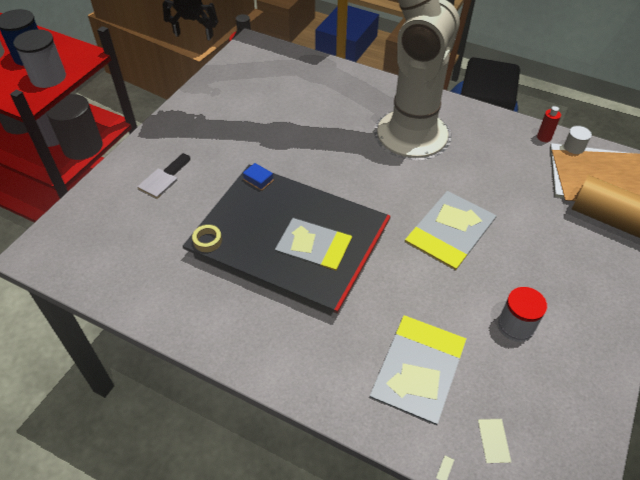

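Three things look like the panel in the top view: one on the stand at (340,223), and two larger ones on the bench at (194,155) and (217,331). The smallest is the one on the stand. The red edge runs from (284,161) to (281,299), the tape roll is at (445,176), the block at (445,280) and the tin at (108,234). I'll check the choice in a close crop.

Run:
```python
from h import *
p=cv2.imread('pics/t1.png')[150:310,270:475]
cv2.imwrite('pics/c1.png',cv2.resize(p,None,fx=3.75,fy=3.75,interpolation=cv2.INTER_CUBIC))
```

```text
(no output)
```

View pics/c1.png

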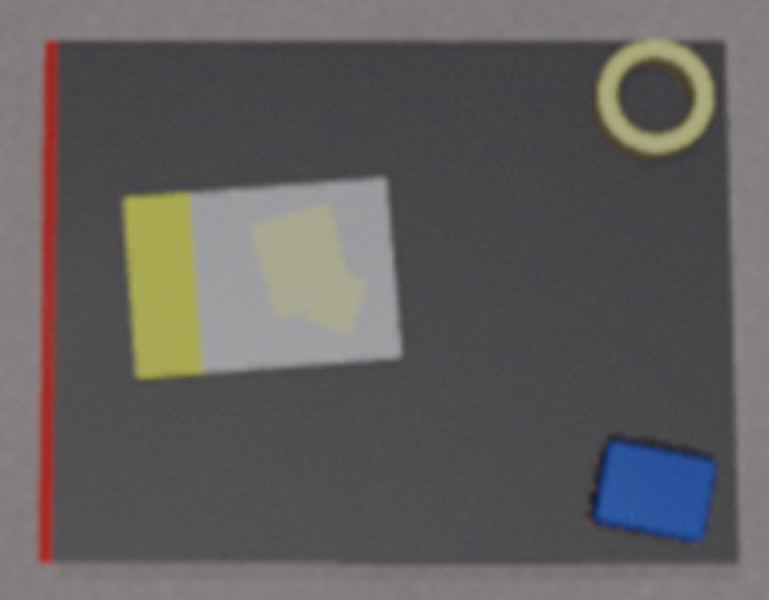

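The crop shows the grey panel with its yellow end toward the red edge, tape line (190,192)–(203,375), red edge (46,40)–(40,562). The choice is right; next I'll measure it.

```bash
cat >> h.py <<'E'
def crop(pts,f,z,u0,v0,k): return np.array([pt(f,(u+.5)/k-.5+u0,(v+.5)/k-.5+v0,z) for u,v in pts])
E
python3 - <<'E'
from h import *
np.set_printoptions(precision=1,suppress=True)
C=lambda P,z:crop(P,'t1',z,270,150,3.75)
S=C([(46,40),(40,562),(740,562),(725,40)],50);P=C([(123,197),(135,379),(402,358),(387,177)],56);L=C([(190,192),(203,375)],56)
B=C([(612,438),(716,462),(704,541),(594,520)],80);T=C([(655,98)],74)
print(S,P,L,B,T,sep='\n')
for Q in(S,P):print([np.linalg.norm(Q[i]-Q[i-1]) for i in range(4)])
ang=lambda a,b:np.arctan2(*(a-b)[:2][::-1])
print('edge dir',ang(S[0],S[1]),'side',ang(S[0],S[3]),ang(S[1],S[2]),'panel',ang(P[0],P[1]),ang(P[3],P[2]),ang(P[0],P[3]),ang(P[1],P[2]),'line',ang(*L))
print(pt('t1',290,270),pt('t1',340,223), pt('t1',108,234))
s=arm.read_state();print(s['qpos'])
E
```

```text
[[ 696.6   87.8   50. ]
 [ 377.1   82.3   50. ]
 [ 385.3 -336.3   50. ]
 [ 704.5 -329.9   50. ]]
[[ 598.5   37.8   56. ]
 [ 487.6   27.8   56. ]
 [ 503.4 -132.7   56. ]
 [ 613.9 -122.5   56. ]]
[[602.3  -2.9  56. ]
 [490.8 -13.   56. ]]
[[ 455.8 -255.    80. ]
 [ 442.9 -316.1   80. ]
 [ 396.4 -308.8   80. ]
 [ 407.5 -244.3   80. ]]
[[ 662.  -282.2   74. ]]
[np.float64(417.75589633446504), np.float64(319.5055013447586), np.float64(418.67533794020807), np.float64(319.31025230716233)]
[np.float64(160.97140846807784), np.float64(111.32585210819653), np.float64(161.2418282140518), np.float64(110.95364605513801)]
edge dir 0.017439182780825083 side 1.5898426594092987 1.5903086395767159 panel 0.0894471075247489 0.09185890668946896 1.666689443339982 1.6689890725097298 line 0.09085294447351767
[443.7  62.2  50.7] [551.9 -48.6  57.9] [511.4 459.5 103.2]
[ 1.5  0.5 -0.4  1.6  0.2  1.1 -0.2]
```

{"op": "send_rows", "data": {
  "moves": [
    [0.3,0.24,0.3,0,0,0,0.07],
    [0.3,0.24,0.3,0,0,0,0.07],
    [0.3,0.24,0.3,0,0,0,0.07],
    [0.3,0.24,0.3,0,0,0,0.07],
    [0.3,0.24,0.3,0,0,0,0.07],
    [0.3,0.24,0.3,0,0,0,0.07],
    [0.3,0.24,0.3,0,0,0,0.07],
    [0.3,0.24,0.3,0,0,0,0.07],
    [0.3,0.24,0.3,0,0,0,0.07],
    [0.3,0.24,0.3,0,0,0,0.07],
    [0.3,0.24,0.3,0,0,0,0.07],
    [0.3,0.24,0.3,0,0,0,0.07]
  ]
}}

```text
time: 1.1
ee_pos: [464.5, -253.2, 211.9]
tool_rot: [-0.0, 0.682, 0.732, -0.005]
wrist_force: [-0.1, -0.7, 0.3]
finger_gap: 55.5
```

{"op": "send_rows", "data": {
  "moves": [
    [0.3,0.3,0.29,0,0,0,-0.015],
    [0.3,0.3,0.29,0,0,0,-0.01],
    [0.3,0.3,0.29,0,0,0,-0.01],
    [0.3,0,0,0,0,0,0],
    [0.3,0,0,-0.3,0,0,0],
    [0.3,0,0,-0.3,0,0,0],
    [0.3,0,0,-0.25,0,0,0],
    [0.3,0,0,-0.15,0,0,0],
    [0.3,0,0,0,0,0,0],
    [0.3,0,0,0,0,0,0]
  ]
}}

```text
time: 1.93
ee_pos: [560.1, -147.3, 107.5]
tool_rot: [-0.002, 0.692, 0.722, -0.001]
wrist_force: [-0.1, -0.4, 0.6]
finger_gap: 55.4
```

Run:
```python
from h import *
from scipy.spatial.transform import Rotation as R
s=arm.read_state();w,x,y,z=s['tool_rot'];r=R.from_quat([x,y,z,w]).as_matrix()
print(s['ee_pos'],s['finger_gap'],s['wrist_force']);print(r.round(4))
```

```text
[ 560.0625534 -147.3330335  107.5031994] 55.4163436688671 [-0.13102235 -0.41943977  0.60255594]
[[-0.0429  0.9991 -0.0046]
 [ 0.9991  0.0429  0.0016]
 [ 0.0018 -0.0045 -1.    ]]
```

{"op": "send_rows", "data": {
  "moves": [
    [0.3,-0.04,-0.14,0,0,0,-0.012],
    [0.3,0,0,0,0,0,-0.004],
    [0.3,0,0,-0.14,0,0,0],
    [0.3,0,0,-0.14,0,0,0],
    [0.3,0,0,-0.04,0,0,0],
    [0.3,0,0,0,0,0,0]
  ]
}}

```text
time: 2.43
ee_pos: [557.7, -166.4, 76.9]
tool_rot: [0.001, 0.703, 0.711, -0.0]
wrist_force: [-0.6, -0.2, -0.1]
finger_gap: 55.7
```

Run:
```python
from h import *
snap('wrist','w1')
```

```text
(no output)
```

View pics/w1.png

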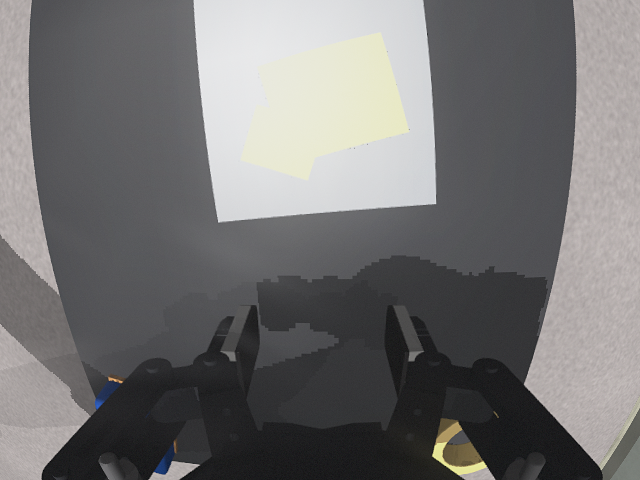

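The fingers straddle the panel's middle, short of its rear edge (218,221)–(436,204). The block and roll are well behind them. Next I'll come down gently until the tips feel the stand.

{"op": "send_rows", "data": {
  "moves": [
    [0.3,-0.03,0,-0.04,0,0,0.004],
    [0.3,0,0,-0.03,0,0,0],
    [0.3,0,0,-0.01,0,0,0]
  ]
}}

```text
time: 2.73
ee_pos: [554.9, -165.5, 68.8]
tool_rot: [0.001, 0.7, 0.714, 0.0]
wrist_force: [-0.4, -0.1, -0.3]
finger_gap: 55.9
```

{"op": "send_rows", "data": {
  "moves": [
    [0.3,0,0,-0.015,0,0,0],
    [0.3,0,0,-0.01,0,0,0]
  ]
}}

```text
time: 2.9
ee_pos: [555.0, -165.2, 66.2]
tool_rot: [0.001, 0.7, 0.714, 0.0]
wrist_force: [-0.4, 0.4, 0.7]
finger_gap: 55.7
```

{"op": "send_rows", "data": {
  "moves": [
    [0.3,0,0,-0.015,0,0,0],
    [0.3,0,0,-0.01,0,0,0]
  ]
}}

```text
time: 3.07
ee_pos: [555.4, -165.1, 63.8]
tool_rot: [0.002, 0.7, 0.714, 0.0]
wrist_force: [0.2, -0.3, 0.1]
finger_gap: 55.5
```

{"op": "send_rows", "data": {
  "moves": [
    [0.3,0,0,-0.01,0,0,0],
    [0.3,0,0,-0.005,0,0,0]
  ]
}}

```text
time: 3.23
ee_pos: [555.5, -165.0, 62.1]
tool_rot: [0.002, 0.7, 0.714, 0.001]
wrist_force: [-0.8, 0.9, 0.5]
finger_gap: 55.2
```

{"op": "send_rows", "data": {
  "moves": [
    [0.3,0,0,-0.01,0,0,0],
    [0.3,0,0,-0.005,0,0,0]
  ]
}}

```text
time: 3.4
ee_pos: [555.6, -165.0, 60.6]
tool_rot: [0.002, 0.7, 0.714, 0.001]
wrist_force: [-0.8, -0.3, -0.5]
finger_gap: 55.4
```

{"op": "send_rows", "data": {
  "moves": [
    [0.3,0,0,-0.01,0,0,0],
    [0.3,0,0,-0.005,0,0,0]
  ]
}}

```text
time: 3.57
ee_pos: [555.7, -165.0, 59.0]
tool_rot: [0.002, 0.7, 0.714, 0.001]
wrist_force: [-0.2, 0.7, -0.0]
finger_gap: 55.4
```

{"op": "send_rows", "data": {
  "moves": [
    [0.3,0,0,-0.01,0,0,0],
    [0.3,0,0,0,0,0,0]
  ]
}}

```text
time: 3.73
ee_pos: [555.7, -165.1, 57.8]
tool_rot: [0.002, 0.7, 0.714, 0.001]
wrist_force: [0.5, 0.3, -0.2]
finger_gap: 55.3
```

{"op": "send_rows", "data": {
  "moves": [
    [0.3,0,0,-0.01,0,0,0],
    [0.3,0,0,0,0,0,0]
  ]
}}

```text
time: 3.9
ee_pos: [555.7, -165.1, 56.7]
tool_rot: [0.002, 0.7, 0.714, 0.001]
wrist_force: [0.0, -0.0, 0.3]
finger_gap: 55.1
```

{"op": "send_rows", "data": {
  "moves": [
    [0.3,0,0,-0.01,0,0,0],
    [0.3,0,0,0,0,0,0]
  ]
}}

```text
time: 4.07
ee_pos: [555.7, -165.1, 55.6]
tool_rot: [0.002, 0.7, 0.714, 0.001]
wrist_force: [0.0, 0.4, -0.6]
finger_gap: 55.2
```

{"op": "send_rows", "data": {
  "moves": [
    [0.3,0,0,-0.01,0,0,0],
    [0.3,0,0,0,0,0,0]
  ]
}}

```text
time: 4.23
ee_pos: [555.7, -165.1, 54.5]
tool_rot: [0.002, 0.7, 0.714, 0.001]
wrist_force: [-1.0, -0.1, 0.3]
finger_gap: 55.5
```

{"op": "send_rows", "data": {
  "moves": [
    [0.3,0,0,-0.01,0,0,0],
    [0.3,0,0,0,0,0,0]
  ]
}}

```text
time: 4.4
ee_pos: [555.7, -165.1, 53.4]
tool_rot: [0.002, 0.7, 0.714, 0.001]
wrist_force: [-0.1, 0.5, 0.1]
finger_gap: 55.3
```

{"op": "send_rows", "data": {
  "moves": [
    [0.3,0,0,-0.01,0,0,0],
    [0.3,0,0,0,0,0,0]
  ]
}}

```text
time: 4.57
ee_pos: [555.7, -165.1, 52.3]
tool_rot: [0.002, 0.7, 0.714, 0.001]
wrist_force: [0.1, -0.0, -0.1]
finger_gap: 55.6
```

Run:
```python
from h import *
snap('wrist','w2');p,d=snap('scene','s2')
a=cv2.imread('pics/w2.png')[180:420,180:480]; b=cv2.imread('pics/s2.png')[150:310,170:400]
a=cv2.resize(a,(400,320));b=cv2.resize(b,(400,278),interpolation=cv2.INTER_CUBIC);b=cv2.copyMakeBorder(b,0,42,0,0,0)
cv2.imwrite('pics/c2.png',np.hstack([a,b]))
```

```text
(no output)
```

View pics/c2.png

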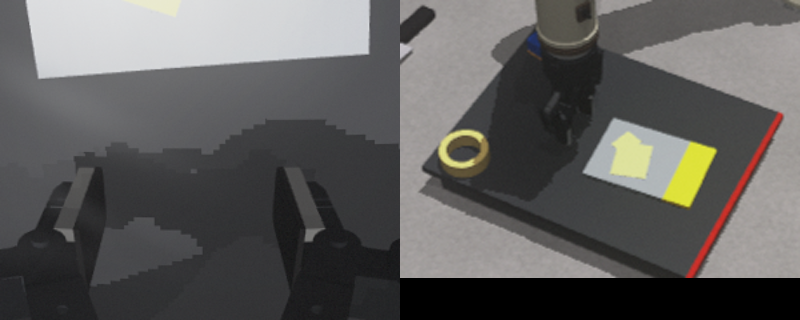

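The tips are close to the stand, with no force yet and nothing else touched. I'll keep feeling downward.

{"op": "send_rows", "data": {
  "moves": [
    [0.3,0,0,-0.01,0,0,0],
    [0.3,0,0,0,0,0,0]
  ]
}}

```text
time: 4.83
ee_pos: [555.9, -165.1, 51.5]
tool_rot: [0.002, 0.7, 0.714, 0.001]
wrist_force: [-0.2, 1.1, -0.6]
finger_gap: 55.6
```

{"op": "send_rows", "data": {
  "moves": [
    [0.3,0,0,-0.01,0,0,0],
    [0.3,0,0,0,0,0,0]
  ]
}}

```text
time: 5.0
ee_pos: [555.9, -165.1, 50.4]
tool_rot: [0.002, 0.7, 0.714, 0.001]
wrist_force: [0.1, 0.3, 0.7]
finger_gap: 55.7
```

{"op": "send_rows", "data": {
  "moves": [
    [0.3,0,0,-0.01,0,0,0],
    [0.3,0,0,0,0,0,0]
  ]
}}

```text
time: 5.17
ee_pos: [556.0, -165.1, 49.3]
tool_rot: [0.002, 0.7, 0.714, 0.001]
wrist_force: [0.4, 0.4, -0.4]
finger_gap: 55.5
```

No contact even with the TCP at 49 mm, which doesn't fit the figures I was given. I'll measure the tips in the wrist depth picture.

```bash
cat >> h.py <<'E'
def wpts(f):
    a=np.load(f'pics/{f}.npz'); vf,cx,cy=a['c']; F=240/np.tan(np.radians(vf/2)); v,u=np.mgrid[:480,:640]
    x=(u-cx)/F;y=(v-cy)/F;r=np.hypot(x,y)+1e-9;k=np.tan(np.minimum(r,1.5))/r
    c=np.stack([x*k,y*k,np.ones_like(x)],-1)*a['d'][...,None]
    return c@a['E'][:3,:3].T+a['E'][:3,3]
E
python3 - <<'E'
from h import *
np.set_printoptions(precision=1,suppress=True)
snap('wrist','w3');W=wpts('w3');print(arm.camera_model('wrist'),arm.read_state()['ee_pos'])
for v in(100,200,240,280,300,305,310,320,330,340,350):print(v,*[W[v,u] for u in(235,245,250,300,395,405)])
E
```

```text
{'vfov': 65.70646984690485, 'cx': 321.60825737302633, 'cy': 244.88052839759857, 'extrinsics': array([[  1. ,   0. ,   0. , 553.9],
       [  0. ,  -0.9,  -0.3, -82.4],
       [  0. ,   0.3,  -0.9, 204.9],
       [  0. ,   0. ,   0. ,   1. ]])} [ 556.  -165.1   49.4]
100 [519.7 -73.3  55.9] [523.9 -73.5  56.5] [526.  -73.6  56.7] [545.6 -73.7  55.3] [583.3 -72.3  55.5] [587.1 -72.1  56.6]
200 [ 518.9 -114.6   55.6] [ 523.3 -114.4   56.4] [ 525.4 -114.5   56.2] [ 546.2 -114.1   57. ] [ 585.4 -113.4   55.4] [ 589.6 -113.2   55.9]
240 [ 516.5 -134.4   49. ] [ 521.3 -134.    50. ] [ 523.6 -134.    49.8] [ 545.9 -133.5   50. ] [ 587.8 -132.4   51. ] [ 592.8 -133.    48.9]
280 [ 515.5 -153.5   50.2] [ 520.2 -153.6   49.8] [ 522.8 -153.1   50.7] [ 545.9 -152.6   50.4] [ 589.7 -152.    50.3] [ 594.6 -152.2   49.9]
300 [ 514.6 -164.4   49.6] [ 519.7 -163.6   50.6] [ 521.8 -164.5   48.8] [ 545.9 -162.8   50.5] [ 590.8 -162.6   50.1] [ 595.6 -162.5   50.2]
305 [ 514.6 -166.6   50.5] [ 523.8 -155.9   69.8] [ 526.  -155.7   70. ] [ 545.9 -165.3   50.8] [ 586.4 -154.8   69.5] [ 596.1 -165.5   49.7]
310 [ 514.1 -169.9   49.5] [ 524.7 -155.7   74.4] [ 527.1 -154.8   75.8] [ 545.8 -168.4   50.1] [ 585.4 -154.4   74.7] [ 589.5 -154.3   74.8]
320 [ 522.4 -155.2   83.5] [ 526.1 -155.8   82.2] [ 528.  -156.    81.6] [ 545.8 -173.8   50.4] [ 584.  -154.6   82.2] [ 587.9 -154.4   82.8]
330 [ 524.  -155.1   90.8] [ 527.5 -155.5   89.9] [ 528.  -159.8   83. ] [ 545.8 -179.3   50.7] [ 583.5 -156.5   86.6] [ 586.3 -154.2   90.4]
340 [ 525.2 -155.5   96.8] [ 527.9 -157.9   93. ] [ 528.1 -163.1   85.1] [ 545.7 -185.5   50.2] [ 583.5 -159.8   88.5] [ 584.8 -153.9   97.5]
350 [ 526.3 -155.8  102.5] [ 527.8 -161.5   94.2] [ 528.3 -166.    87.7] [ 545.7 -191.7   50. ] [ 583.7 -163.5   90. ] [ 584.  -154.8  102.3]
```

Run:
```python
from h import *
np.set_printoptions(precision=1,suppress=True)
for f in('w1','w2','w3'):
    W=wpts(f); m=np.load(f'pics/{f}.npz')
    for a,b in((225,262),(384,420)):
        Q=W[285:330,a:b].reshape(-1,3); Q=Q[(Q[:,2]>54)&(Q[:,1]<-140)]; print(f,m['E'][:3,3],'lowest',np.percentile(Q[:,2],[1,5]),'y front',np.percentile(Q[:,1],95))
```

```text
w1 [556.7 -83.7 232.4] lowest [95.5 97.2] y front -156.0661846766797
w1 [556.7 -83.7 232.4] lowest [95.4 97.3] y front -155.37705286999514
w2 [553.7 -82.4 207.8] lowest [70.4 72.4] y front -155.0485597179425
w2 [553.7 -82.4 207.8] lowest [70.5 72.6] y front -153.8081058431396
w3 [553.8 -82.4 204.8] lowest [67.4 69.4] y front -155.0390790905474
w3 [553.8 -82.4 204.8] lowest [67.6 69.8] y front -153.8170307551899
```

The wrist depth shows the tips at about 68 mm, roughly 18 mm above the reported TCP. The finger gap (55.5) and stand height (50) from the same picture both come out right, so I trust it. I'll keep lowering carefully.

{"op": "send_rows", "data": {
  "moves": [
    [0.3,0,0,-0.03,0,0,0],
    [0.3,0,0,-0.03,0,0,0],
    [0.3,0,0,-0.03,0,0,0],
    [0.3,0,0,0,0,0,0]
  ]
}}

```text
time: 5.55
ee_pos: [556.1, -165.3, 39.6]
tool_rot: [0.002, 0.7, 0.714, 0.001]
wrist_force: [-0.9, -0.3, 0.6]
finger_gap: 55.4
```

{"op": "send_rows", "data": {
  "moves": [
    [0.3,0,0,-0.02,0,0,0],
    [0.3,0,0,0,0,0,0]
  ]
}}

```text
time: 5.72
ee_pos: [555.9, -165.1, 36.9]
tool_rot: [0.002, 0.7, 0.714, 0.001]
wrist_force: [-0.0, -0.1, 0.2]
finger_gap: 55.7
```

{"op": "send_rows", "data": {
  "moves": [
    [0.3,0,0,-0.02,0,0,0],
    [0.3,0,0,0,0,0,0]
  ]
}}

```text
time: 5.88
ee_pos: [555.8, -165.1, 34.6]
tool_rot: [0.002, 0.7, 0.714, 0.001]
wrist_force: [-1.2, -0.2, -0.5]
finger_gap: 55.2
```

Run:
```python
from h import *
snap('wrist','w4');print(arm.read_state()['ee_pos']);W=wpts('w4')
for a,b in((225,262),(384,420)):
    Q=W[285:330,a:b].reshape(-1,3); Q=Q[(Q[:,2]>53)&(Q[:,1]<-140)]; print(np.percentile(Q[:,2],[1,5]),np.percentile(Q[:,1],95))
```

```text
[ 555.99876543 -165.09348511   34.8867616 ]
[53.54384258 55.28550614] -154.95686220492314
[53.80675206 55.7693745 ] -153.765417134813
```

{"op": "send_rows", "data": {
  "moves": [
    [0.3,0,0,-0.01,0,0,0],
    [0.3,0,0,0,0,0,0]
  ]
}}

```text
time: 6.1
ee_pos: [556.2, -165.1, 33.9]
tool_rot: [0.002, 0.7, 0.714, 0.001]
wrist_force: [0.2, -0.3, 0.4]
finger_gap: 55.5
```

{"op": "send_rows", "data": {
  "moves": [
    [0.3,0,0,-0.01,0,0,0],
    [0.3,0,0,0,0,0,0]
  ]
}}

```text
time: 6.27
ee_pos: [556.5, -165.1, 33.2]
tool_rot: [0.002, 0.7, 0.714, 0.001]
wrist_force: [0.2, 0.2, -0.4]
finger_gap: 55.6
```

{"op": "send_rows", "data": {
  "moves": [
    [0.3,0,0,-0.01,0,0,0],
    [0.3,0,0,0,0,0,0]
  ]
}}

```text
time: 6.43
ee_pos: [556.9, -165.2, 33.4]
tool_rot: [0.003, 0.7, 0.714, 0.001]
wrist_force: [0.1, 0.1, 0.3]
finger_gap: 55.4
```

Run:
```python
from h import *
s=arm.read_state();print(s['qpos'].round(3) if hasattr(s['qpos'],'round') else s['qpos'],s['tau'],s['wrist_force'])
snap('wrist','w5');W=wpts('w5')
for a,b in((225,262),(384,420)):
    Q=W[285:330,a:b].reshape(-1,3); Q=Q[(Q[:,2]>52.5)&(Q[:,1]<-140)]; print(np.percentile(Q[:,2],[1,5]),np.percentile(Q[:,1],95))
```

```text
[ 0.766  0.7   -0.696  1.85   0.609  0.811 -0.229] [ 5.72252262e-02 -5.43166351e+01 -1.20435449e+01 -1.90572685e+01
  1.87112752e-02  6.87960419e-02 -1.28475210e-02] [0.0736598  0.0761337  0.34906751]
[53.13729318 54.3697809 ] -154.95866301258118
[53.51889478 54.71324402] -153.7717349460816
```

Run:
```python
from h import *
snap('scene','s3')
a=cv2.imread('pics/s3.png')[0:310,130:450]; b=cv2.imread('pics/w5.png')[180:480,100:540]
b=cv2.resize(b,(400,273))
a=cv2.resize(a,(400,387)); cv2.imwrite('pics/c3.png',np.hstack([a,cv2.copyMakeBorder(b,0,114,0,0,0)])+0)
for n in('w3','w4','w5'): m=np.load(f'pics/{n}.npz')['E']; print(m.round(4))
```

```text
[[ 9.998000e-01  1.800000e-02  9.600000e-03  5.538348e+02]
 [ 2.010000e-02 -9.455000e-01 -3.250000e-01 -8.240560e+01]
 [ 3.200000e-03  3.251000e-01 -9.457000e-01  2.047822e+02]
 [ 0.000000e+00  0.000000e+00  0.000000e+00  1.000000e+00]]
[[ 9.998000e-01  1.810000e-02  9.300000e-03  5.537526e+02]
 [ 2.020000e-02 -9.456000e-01 -3.248000e-01 -8.236880e+01]
 [ 2.900000e-03  3.249000e-01 -9.457000e-01  1.901787e+02]
 [ 0.000000e+00  0.000000e+00  0.000000e+00  1.000000e+00]]
[[ 9.998000e-01  1.770000e-02  1.070000e-02  5.545659e+02]
 [ 2.020000e-02 -9.452000e-01 -3.260000e-01 -8.224590e+01]
 [ 4.300000e-03  3.261000e-01 -9.453000e-01  1.887763e+02]
 [ 0.000000e+00  0.000000e+00  0.000000e+00  1.000000e+00]]
```

View pics/c3.png

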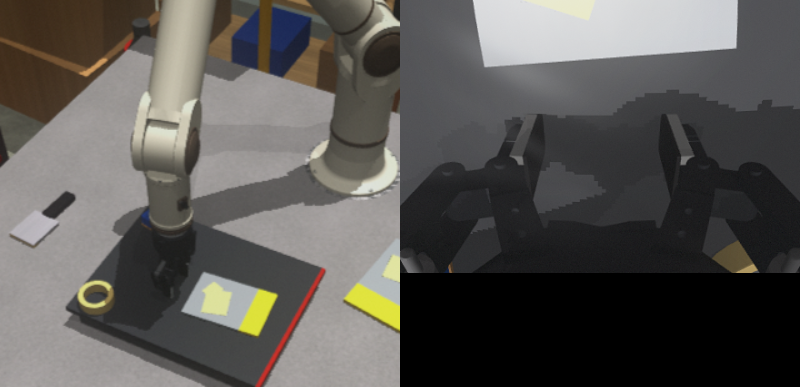

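The tool stops at a TCP height of about 33.3, where the depth puts the tips at the stand's top. I take that as light contact even though the force reads nothing. I'll raise 2 mm and advance to the panel.

{"op": "send_rows", "data": {
  "moves": [
    [0.3,-0.02,0,0.02,0,0,0],
    [0.3,0,0,0,0,0,0]
  ]
}}

```text
time: 6.7
ee_pos: [554.7, -165.1, 35.0]
tool_rot: [0.003, 0.7, 0.714, 0.001]
wrist_force: [-1.1, -0.2, -0.7]
finger_gap: 55.5
```

Run:
```python
from h import *
s=arm.read_state();print(s['ee_pos'],s['tool_rot'],s['tau'],s['wrist_force'])
```

```text
[ 554.67053292 -165.12408546   34.98966055] [0.00273555 0.70005803 0.71408004 0.00098472] [ 3.07610119e-02 -5.39422059e+01 -1.19838265e+01 -1.91327888e+01
  6.55051888e-03 -1.68884697e-02  1.89135986e-02] [-1.0594622  -0.21209945 -0.70161829]
```

{"op": "send_rows", "data": {
  "moves": [
    [0.3,0,0.05,0,0,0,0],
    [0.3,0,0.05,0,0,0,0],
    [0.3,0,0.05,0,0,0,0],
    [0.3,0,0.04,0,0,0,0],
    [0.3,0,0.03,0,0,0,0],
    [0.3,0,0.03,0,0,0,0],
    [0.3,0,0.03,0,0,0,0],
    [0.3,0,0.03,0,0,0,0],
    [0.3,0,0.03,0,0,0,0],
    [0.3,0,0.03,0,0,0,0],
    [0.3,0,0,0,0,0,0]
  ]
}}

```text
time: 7.62
ee_pos: [553.4, -125.5, 34.5]
tool_rot: [0.003, 0.7, 0.714, -0.0]
wrist_force: [-0.6, -0.9, 0.6]
finger_gap: 55.3
```

Run:
```python
from h import *
snap('top','t2'); snap('wrist','w6')
a=cv2.resize(cv2.imread('pics/t2.png')[150:310,270:475],(400,312));b=cv2.resize(cv2.imread('pics/w6.png'),(400,300))
cv2.imwrite('pics/c4.png',np.hstack([a,cv2.copyMakeBorder(b,0,12,0,0,0)]))
```

```text
(no output)
```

View pics/c4.png

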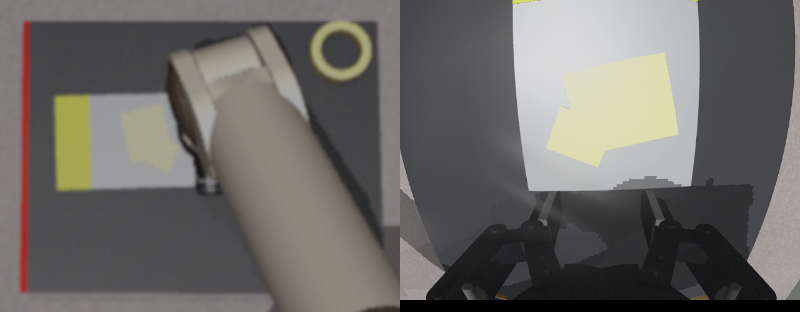

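The push works: both tips bear on the panel's rear edge, and the panel is now square to the stand. Its tape line is at crop (89,95)–(91,190). I'll measure tape line against red edge at sub-pixel level.

```bash
cat >> h.py <<'E'
def gap(f):
    p=cv2.GaussianBlur(np.load(f'pics/{f}.npz')['p'],(1,3),0).astype(float)
    sat=p[:,:,:2].min(2)-p[:,:,2]   # yellow
    red=p[:,:,0]-p[:,:,1]
    def cross(row,i0,i1,thr,down=True):
        for i in range(i0,i1):
            if row[i]>thr>=row[i+1]: return i+(row[i]-thr)/(row[i]-row[i+1])
    L=[];G=[]
    for v in range(150,310):
        ys=[u for u in range(250,345) if sat[v,u]>70]
        if len(ys)>10:
            k=ys[0]+8; y0=np.median(sat[v,ys[3]:ys[10]]); c=cross(sat[v],k,k+30,y0/2)
            if c: L.append(pt(f,c,v,56))
        w=red[v,265:300]; j=265+int(w.argmax())
        if w.max()>60:
            c=cross(red[v,::-1],639-j,639-j+5,w.max()/2)
            if c: G.append(pt(f,639-c,v,50))
    L=np.array(L);G=np.array(G);
    def fit(Q):
        q=Q
        for _ in range(3):
            c=np.polyfit(q[:,0],q[:,1],1); e=abs(q[:,1]-np.polyval(c,q[:,0])); q=q[e<=max(2.5*np.median(e),.3)]
        return c,q
    l,Lq=fit(L);g,Gq=fit(G)
    for x in(Lq[:,0].min(),Lq[:,0].max()):print(f,'x %.1f edge-line %.2f'%(x,np.polyval(g,x)-np.polyval(l,x)))
    print('yaw line %.4f edge %.4f'%(l[0],g[0]),len(Lq),len(L),len(Gq),'edge y at 550 %.1f'%np.polyval(g,550))
E
python3 - <<'E'
from h import *
gap('t1');gap('t2')
E
```

```text
t1 x 494.5 edge-line 97.62
t1 x 597.3 edge-line 89.44
yaw line 0.0969 edge 0.0174 46 46 116 edge y at 550 86.6
t2 x 498.7 edge-line 81.52
t2 x 604.0 edge-line 78.35
yaw line 0.0477 edge 0.0176 47 47 114 edge y at 550 86.6
```

{"op": "send_rows", "data": {
  "moves": [
    [0.3,0,0.03,0.003,0,0,0],
    [0.3,0,0.045,0,0,0,0],
    [0.3,-0.001,0.05,0,0,0,0],
    [0.3,-0.001,0.05,0,0,0,0],
    [0.3,-0.001,0.05,0,0,0,0],
    [0.3,-0.001,0.05,0,0,0,0],
    [0.3,-0.001,0.05,0,0,0,0],
    [0.3,-0.001,0.05,0,0,0,0],
    [0.3,-0.001,0.05,0,0,0,0],
    [0.3,-0.001,0.04,0,0,0,0],
    [0.3,0,0.02,0,0,0,0],
    [0.3,0,0,0,0,0,0]
  ]
}}

```text
time: 8.72
ee_pos: [552.4, -71.5, 34.6]
tool_rot: [0.003, 0.7, 0.714, -0.0]
wrist_force: [0.9, -1.2, -0.5]
finger_gap: 55.4
```

Run:
```python
from h import *
snap('top','t3'); gap('t3')
```

```text
t3 x 504.5 edge-line 27.07
t3 x 607.7 edge-line 26.94
yaw line 0.0184 edge 0.0171 46 46 84 edge y at 550 86.5
```

{"op": "send_rows", "data": {
  "moves": [
    [0.3,0,0.03,0,0,0,0],
    [0.3,0,0.04,0,0,0,0],
    [0.3,-0.001,0.04,0,0,0,0],
    [0.3,-0.001,0.04,0,0,0,0],
    [0.3,-0.001,0.04,0,0,0,0],
    [0.3,0,0.03,0,0,0,0],
    [0.3,0,0,0,0,0,0],
    [0.3,0,0,0,0,0,0]
  ]
}}

```text
time: 9.43
ee_pos: [552.2, -48.6, 34.7]
tool_rot: [0.003, 0.701, 0.713, -0.0]
wrist_force: [0.3, -1.6, -0.8]
finger_gap: 55.4
```

Run:
```python
from h import *
snap('top','t4'); gap('t4'); print(arm.read_state()['ee_pos'])
```

```text
t4 x 504.0 edge-line 4.01
t4 x 607.2 edge-line 4.13
yaw line 0.0159 edge 0.0171 45 46 78 edge y at 550 86.5
[552.20544678 -48.47961382  34.66862469]
```

Run:
```python
from h import *
a=cv2.imread('pics/t4.png')[155:305,255:315]
a=cv2.resize(a[30:110],(480,640),interpolation=cv2.INTER_NEAREST)[:590]
cv2.imwrite('pics/c5.png',a)
p=np.load('pics/t4.npz')['p']; print(p[175,277:292].tolist()); print(p[225,277:292].tolist())
q=np.load('pics/t1.npz')['p']; print(q[225,277:292].tolist())
```

```text
[[133, 127, 127], [130, 124, 124], [131, 126, 125], [134, 118, 119], [145, 94, 92], [157, 53, 50], [160, 40, 35], [145, 48, 45], [102, 61, 61], [71, 66, 70], [66, 67, 69], [68, 68, 71], [69, 69, 71], [67, 68, 70], [68, 67, 70]]
[[167, 166, 83], [167, 166, 82], [167, 167, 83], [167, 167, 83], [167, 166, 87], [164, 164, 111], [158, 157, 142], [157, 156, 157], [155, 155, 158], [156, 156, 159], [154, 154, 157], [156, 156, 158], [155, 155, 157], [155, 155, 157], [156, 155, 157]]
[[133, 128, 127], [134, 129, 128], [134, 127, 125], [141, 112, 111], [155, 77, 74], [160, 49, 45], [155, 51, 46], [132, 64, 64], [92, 75, 77], [78, 79, 81], [79, 78, 80], [78, 77, 79], [79, 78, 79], [78, 78, 80], [78, 78, 79]]
```

View pics/c5.png

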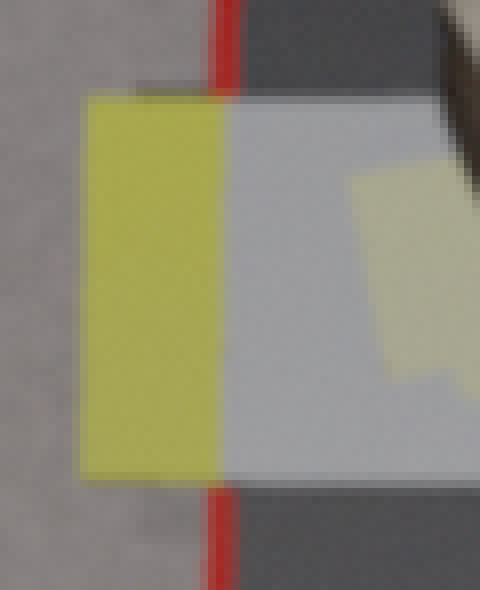

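The line is parallel to the red edge and about 4.0 mm short of it: tape line at crop x≈225, outer red edge at ≈210. A final small push remains.

{"op": "send_rows", "data": {
  "moves": [
    [0.3,0,0.015,0,0,0,0],
    [0.3,0,0.015,0,0,0,0],
    [0.3,0,0.005,0,0,0,0],
    [0.3,0,0,0,0,0,0],
    [0.3,0,0,0,0,0,0]
  ]
}}

```text
time: 9.9
ee_pos: [552.2, -45.5, 34.7]
tool_rot: [0.003, 0.701, 0.713, -0.001]
wrist_force: [0.1, -0.8, -0.2]
finger_gap: 55.3
```

Run:
```python
from h import *
snap('top','t5'); gap('t5'); print(arm.read_state()['ee_pos'])
```

```text
t5 x 504.0 edge-line 1.11
t5 x 597.9 edge-line 0.89
yaw line 0.0194 edge 0.0171 42 46 76 edge y at 550 86.5
[552.22141989 -45.54641212  34.67014003]
```

{"op": "send_rows", "data": {
  "moves": [
    [0.3,0,0.008,0,0,0,0],
    [0.3,0,0.004,0,0,0,0],
    [0.3,0,0,0,0,0,0],
    [0.3,0,0,0,0,0,0]
  ]
}}

```text
time: 10.28
ee_pos: [552.2, -44.7, 34.7]
tool_rot: [0.003, 0.701, 0.713, -0.001]
wrist_force: [0.4, -1.9, 0.2]
finger_gap: 55.5
```

Run:
```python
from h import *
snap('top','t6'); gap('t6'); print(arm.read_state()['ee_pos'])
```

```text
t6 x 504.0 edge-line 0.15
t6 x 607.2 edge-line 0.26
yaw line 0.0160 edge 0.0172 46 46 73 edge y at 550 86.5
[552.22466843 -44.7138677   34.68776571]
```

It's on the line. I'll back straight off, then go up and away.

{"op": "send_rows", "data": {
  "moves": [
    [0.3,0,-0.05,0,0,0,0],
    [0.3,0,-0.15,0,0,0,0],
    [0.3,0,-0.15,0,0,0,0],
    [0.3,0,0,0.2,0,0,0],
    [0.3,0,0,0.35,0,0,0],
    [0.3,0,0,0.35,0,0,0],
    [0.3,0,0,0.35,0,0,0],
    [0.3,0,0,0.35,0,0,0],
    [0.3,0,0,0.35,0,0,0],
    [0.3,0,0,0,0,0,0]
  ]
}}

```text
time: 11.17
ee_pos: [547.6, -78.4, 234.9]
tool_rot: [-0.002, 0.7, 0.714, -0.0]
wrist_force: [1.1, 0.3, 0.5]
finger_gap: 55.5
```

{"op": "send_rows", "data": {
  "moves": [
    [0.3,-0.2,-0.34,0,0,0,0],
    [0.3,-0.2,-0.34,0,0,0,0],
    [0.3,-0.2,-0.34,0,0,0,0],
    [0.3,-0.2,-0.34,0,0,0,0],
    [0.3,-0.2,-0.34,0,0,0,0],
    [0.3,-0.2,-0.34,0,0,0,0],
    [0.3,-0.2,-0.34,0,0,0,0],
    [0.3,-0.2,-0.34,0,0,0,0],
    [0.3,-0.2,-0.34,0,0,0,0],
    [0.3,-0.2,-0.34,0,0,0,0],
    [0.3,0,0,0,0,0,0],
    [0.3,0,0,0,0,0,0]
  ]
}}

```text
time: 12.17
ee_pos: [337.9, -426.6, 239.7]
tool_rot: [0.004, 0.695, 0.719, 0.004]
wrist_force: [0.7, 0.6, 0.7]
finger_gap: 55.5
```

Run:
```python
from h import *
snap('top','t7'); gap('t7'); print(arm.read_state()['ee_pos'])
```

```text
t7 x 504.0 edge-line 0.14
t7 x 607.2 edge-line 0.25
yaw line 0.0161 edge 0.0172 46 46 79 edge y at 550 86.5
[ 336.97663871 -427.50991942  239.54185462]
```

View pics/t7.png

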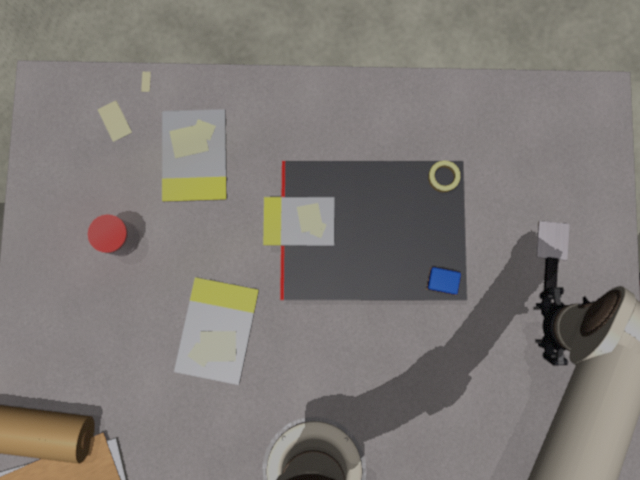

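The panel now lies at (263–334, 197–245), its tape line on the red edge at u≈282. The roll, block, tin and spreader are where they were. The gripper hangs clear at 240 mm, above the spreader's handle, so I'm handing the job in.

```bash
python3 -c "
from workcell import arm
print(arm.job_done(), arm.read_state()['time'])"
```

```text
the job is handed in; nothing more can be done
the job is handed in; nothing more can be done
```

The panel is in place and the job is handed in, at about 12 s of the 54 s allowed. I pushed it with both fingertips of the half-open gripper against its rear edge, which also squared it to the stand, then backed off, rose and moved away.

**Last check (top camera, arm clear):**
- **Position:** the tape line is 0.14 mm short of the red edge at one end and 0.25 mm at the other. The camera calibration is only good to about 2 mm.
- **Alignment:** the line's yaw is 0.016 rad and the edge's is 0.017 rad.
- **Other things:** the roll, block, tin, spreader and the two larger panels look unmoved in the picture.

**What disagreed:**
- **Fingertip height:** the wrist depth picture put the tips about 18 mm above the reported TCP. The given figures put them ahead of it, even with the gripper open. I set the pushing height by the depth picture and by where the descent stopped.
- **Force reading:** the wrist force stayed within about 2 N throughout, even when the tips seemed to touch the stand. I could not confirm that touch by force.
- **Red edge:** my reading by eye put it about 1 mm nearer than the sub-pixel fit did. I used the fit.

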